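# Lower a bulb-headed field probe into its zeroing pot

### The job

Get the field probe ready for zeroing: lift the cover off the deep metal pot and lay it flat on the bench, knob up and clear of the pot, then take the bulb-headed probe from its sloping rest and lower it, bulb first, into the open pot until it just comes to rest on the sprung pad inside, and let go so that it stands upright. Nobody knows how high the pad is set, so feel for it: the probe must neither be dropped or rammed into the pot nor pressed hard against it. Leave everything else on the bench where it is.

Things in the scene. Friction and masses are not known exactly. Their poses are not given: they have to be found in the camera images.
- pot: Deep round aluminium pot fixed to the bench: outside 100 mm (foot flange 120 mm, 7 mm thick), inside 88 mm across, rim 140 mm above the bench. Origin: centre of its underside, z up. Inside, a flat round pad (82 mm) on springs (10 mm of travel, 2 N per mm); its top is set anywhere from 22 to 87 mm above the origin; its height is not reported.
- cover: Loose aluminium cover on the pot, 0.18 kg: a disc 110 mm across (z = 6 to 14 mm) over an 83 mm wide, 6 mm deep spigot that sits in the pot's mouth, with a black round knob 26 mm across (z = 14 to 49 mm) in the middle. Origin: centre of the spigot's underside; z up through the knob. Laid on the bench its origin is at bench height.
- rest: Fixed rest of grey plastic on a dark base plate 130 x 100 mm: a V-shaped trough in which the probe lies, its axis leaning 30 degrees from vertical towards the rest's -x side. Origin: centre of the base's underside, z up; the probe's foot is at (20, 0, 46) mm. The trough reaches 58 mm along the probe from its foot; above that it is free.
- probe: Field probe, about 0.2 kg, 180 mm long: a white bulb 66 mm across at z = 34 mm with a flat foot 34 mm across, and a straight round black stem 22 mm across from z = 72 to 180 mm. Origin: centre of the flat foot; z runs along the axis up to the end of the stem.
- probe_grip (a point): Point on the axis of the probe's stem, 150 mm from its foot (30 mm from the stem's end), a good place to grip; axes as the probe's.
- heatsink: Bystander: dark finned heat sink 80 x 60 x 35 mm, origin under its centre. To be left alone.
- spool: Bystander: metal solder spool 64 mm across, 48 mm tall, origin under its centre. To be left alone.
- pen_mug: Bystander: black pen mug 80 mm across, 100 mm tall, pens up to 170 mm, origin under its centre. To be left alone.
- handheld_meter: Bystander: handheld meter 180 (x) x 85 x 38 mm lying flat, origin under its centre. To be left alone.
- screwdriver: Bystander: screwdriver 180 mm long lying along its x. To be left alone.
- loop_probe: Bystander: black loop probe lying flat, 175 mm long along its x, 12 mm thick, loop 60 mm across at the +x end. To be left alone.

How it is judged (in metres and radians):
On the way, in this order (a step that is already met when the one before it is completed fails the run):
1. the cover lies flat on the bench, knob up, clear of the pot (height (world z) of cover below 0.015 m and angle between cover's own z axis and vertical below 0.15 rad and horizontal distance between cover and pot above 0.1 m and linear speed of cover below 0.03 m/s), for 0.2 s.
2. the probe stands on the pad in the pot, released (horizontal distance between probe and pot below 0.035 m and z of probe in the frame of pot between 0.008 and 0.093 m and angle between probe's own z axis and vertical below 0.15 rad and linear speed of probe below 0.03 m/s and contact force between probe and pot above 0.5 N and contact force between probe and the fingers below 0.1 N), for 0.2 s.
At the end, for the whole second after the job is handed in: Cover flat on the bench, knob up (tilt < 0.15 rad, underside < 15 mm above the bench), centre > 100 mm from the pot's. Probe released and at rest on the pad in the pot, bulb down: foot 8-93 mm above the pot's underside, < 35 mm off its axis, tilt < 0.15 rad (all of step 1 and all of step 2); the robot touches nothing.
It fails at once if the probe is pressed against the pot or its pad with more than 12 N (contact force between probe and pot above 12 N).
It fails at once if the probe drops or is rammed into the pot: it moves faster than 0.35 m/s with its foot below the rim (horizontal distance between probe and pot below 0.05 m and z of probe in the frame of pot below 0.14 m and linear speed of probe above 0.35 m/s).
It fails at once if a bystander is moved by more than 30 mm (distance of any of heatsink, spool, pen_mug, handheld_meter, screwdriver, loop_probe from where it was at the start of the episode above 0.03 m).
It also fails if it takes over 64 s, if anything falls off the work surface, if the arm or the gripper's body presses on something with over 40 N, if the wrist force passes 120 N, or if a joint passes its speed limit or range.

### The arm

A 6-joint arm with a two-finger parallel gripper is mounted at the origin on the work surface. World frame = base frame: x ahead of the robot, y to its left, z up, the work surface at z = 0. Lengths are in mm, angles in rad, forces in N, time in s.
With the tool pointing down it reaches from about 400 to 925 mm from the base axis. Payload 12.5 kg.
Tool frame: the origin (TCP) lies midway between the tips of the shut fingers; the grasp point (between the pads) lies 19 mm behind it; z points along the fingers, y is the line along which they close (so a half turn about z gives the same grasp; the last joint's range is limited). The gripper opens to 95 mm and grips with 3 to 60 N. Pads are 20 mm wide; open, the fingers measure 119 mm over their backs; the gripper's body (75 mm by 180 mm) begins 59 mm behind the grasp point.
Start: joints at [-1.228, 0.491, 1.559, -0, 1.092, -0.106], TCP at [271.203, -563.116, 176.561] pointing down, gripper open.
Joint ranges: [-3.1, 3.1], [-0.84, 2.19], [0.05, 2.79], [-1.13, 4.28], [0.06, 2.93], [-2.69, 2.69]. Speed limits (rad/s): [2.22, 2.22, 2.79, 3.14, 3.14, 3.14].

### API

Orientations are given as [roll, pitch, yaw] about the fixed x, y, z axes, in that order (R = Rz(yaw) Ry(pitch) Rx(roll)).
In Python, from cell import env gives the robot as it stands.
- The arm moves only by the tool carry_out, never from a script. Its argument "series" is a list of rows, each a list of 4 numbers: the shift along the world's x, y, z normalised to -1 to 1, where 1 is 5 cm, then the turn about the world's z normalised to -1 to 1, where 1 is 6 degrees. In form: [[x, y, z, turn], ...]. A call has exactly 5 rows; each row shifts and turns the commanded pose from where the row before left it; what a row does not reach is not made up. A row lasts 1/10 s, in which the tool goes at most 50 mm and 8.59 degrees, less where a joint would pass 70% of its speed; a pose out of reach is approached as far as the arm can. A call with a number of a shift or a turn outside -1 to 1 is refused whole. A call with a gripper value outside its range is refused whole. "fingers" is the closure, from -1 (fully open) to 1 (shut), set as the call begins (left out, the last holds). The fingers move at their own pace and stop on an object; the grip force is fixed at half the most. Time passes only in rows, so rows that do not move let the fingers close, or fill a call up. It gives the time, the measured TCP pose, the force, the opening and the grip force at its end, in the units of the state.
- env.state(): the state, without advancing time (a new reading comes with each control period).
- env.read_camera(name): name is "scene" or "top" or "wrist"; returns the picture (384x512x3 uint8, red, green, blue); there is no depth.
- env.calibration(name): a dict with "K" (3x3 intrinsics, pixels), "pose" (4x4, takes a point from camera to world coordinates). Camera axes: x right, y down, z forward; pixel columns grow to the right and rows downward; lengths in mm; the calibration is good to about 2 mm. The wrist camera is an equidistant fisheye: a pixel r from the principal point sees the ray r / f radians off the axis. A picture is of the moment at which its call begins: read the wrist's pose just before it. calibration takes no time and is no camera call; for the wrist camera it gives the pose at the moment of the call.
- env.job_done(): hands the job in; it is judged then, once.
Trained networks look in the newest picture that a camera, given by its name, has taken for a name from the list of things; names that differ only in an ending like _2 or _b are one class to them, and where a whole thing is asked for, a point or a joint stands for the part that bears it (a point fixed in the world has none). Each returns a list of dicts, best first, with "conf" (0 to 1); they miss things now and then, are a little off and sometimes report something else, mostly with a low value. They report only what shows in the picture. A call takes as long as a camera call.
- env.look_for(camera, label): "position" ([row, column] as shares, 0 to 1, of the picture: columns of its width, rows of its height, amid what is visible of it).
The state is a dict: "t": time; "joints": joint angles; "qvel": joint speeds; "tau": joint torques, N m; "eef_pos": TCP position; "tcp_rot": TCP orientation; "ft_force": force on the tool from outside, world axes, zero at the start; "moment": the same for the moment, N m; "opening": opening from 0.0 (shut) to 1.0 (fully open); "grip_force": force on a finger pad.
Only numpy, scipy, OpenCV 4.12 (cv2) and the standard library are available. Lean on these libraries where they do the work, as an engineer would, in place of code of your own. Each camera call takes 0.05 s, during which the arm holds its last target. There are 200 camera calls.

## Working session

There is one attempt and no reset: what is moved stays moved. The work goes in short steps, Python scripts to look and compute and a tool call to move; the robot and the scene stay as the last step left them, time stands still between calls to the robot, and variables do not carry over. Pictures are saved under pics/ and viewed, at most 10 in all, crops included, and the job is handed in when it is done.

Besides the shell and the picture viewer there is one more tool, called in YAML: its name, and indented under it one key for each argument. carry_out: Moves the arm, as the interface text tells. Its arguments: {"type":"object","properties":{"series":{"type":"array","items":{"type":"array","items":{"type":"number","minimum":-1,"maximum":1}}},"fingers":{"type":"number"}},"required":["series"]}

```bash
mkdir -p pics && ls && python3 - <<'E'
from cell import env
import cv2
s=env.state();print({k:s[k] for k in('t','eef_pos','tcp_rot','ft_force','opening')})
for c in('scene','top'):
    im=env.read_camera(c);cv2.imwrite(f'pics/{c}0.png',im[:,:,::-1])
    k=env.calibration(c);print(c,k['K'],k['pose'])
    for l in('pot','cover','rest','probe','probe_grip','heatsink','spool','pen_mug','handheld_meter','screwdriver','loop_probe'):
        r=env.look_for(c,l)
        print(l,[(round(d['conf'],2),[round(d['position'][0]*384),round(d['position'][1]*512)]) for d in r[:2]])
print(env.state()['t'])
E
```

```text
pics
{'t': 0.0, 'eef_pos': array([ 271.10689446, -562.81761819,  175.94369319]), 'tcp_rot': array([-3.14045005e+00, -1.22970089e-04,  4.48839937e-01]), 'ft_force': array([0.33464996, 0.87491117, 0.68387752]), 'opening': 1.0044003906725798}
scene [[378.94601337   0.         259.44502398]
 [  0.         378.94601337 187.20788376]
 [  0.           0.           1.        ]] [[-4.09335277e-02  6.04363618e-01 -7.95656373e-01  1.40223928e+03]
 [ 9.99111345e-01  3.27666063e-02 -2.65117052e-02  4.29843243e+01]
 [ 1.00482491e-02 -7.96034526e-01 -6.05167800e-01  7.84087131e+02]
 [ 0.00000000e+00  0.00000000e+00  0.00000000e+00  1.00000000e+00]]
pot [(0.8, [221, 182])]
cover [(0.83, [187, 181]), (0.47, [219, 183])]
rest [(0.67, [215, 325])]
probe [(0.61, [191, 336])]
probe_grip [(0.58, [194, 331])]
heatsink [(0.64, [246, 249])]
spool [(0.65, [270, 325])]
pen_mug [(0.68, [245, 403])]
handheld_meter [(0.8, [236, 96])]
screwdriver [(0.55, [189, 376])]
loop_probe [(0.71, [181, 124])]
top [[406.53094361   0.         248.01384897]
 [  0.         406.53094361 193.12946077]
 [  0.           0.           1.        ]] [[-2.08991428e-03 -9.97487346e-01  7.08140316e-02  4.42022256e+02]
 [-9.99997142e-01  2.16689391e-03  1.01026518e-03  9.38223452e+00]
 [-1.16117323e-03 -7.08117179e-02 -9.97489024e-01  1.49072227e+03]
 [ 0.00000000e+00  0.00000000e+00  0.00000000e+00  1.00000000e+00]]
pot [(0.62, [166, 255]), (0.6, [189, 295])]
cover [(0.59, [178, 312])]
rest [(0.81, [205, 193]), (0.48, [165, 374])]
probe [(0.81, [206, 180])]
probe_grip [(0.74, [206, 181])]
heatsink [(0.62, [166, 255])]
spool [(0.62, [140, 195])]
pen_mug [(0.7, [159, 139])]
handheld_meter [(0.73, [165, 373])]
screwdriver [(0.57, [249, 143])]
loop_probe [(0.76, [244, 381]), (0.48, [201, 196])]
1.2
```

View pics/scene0.png

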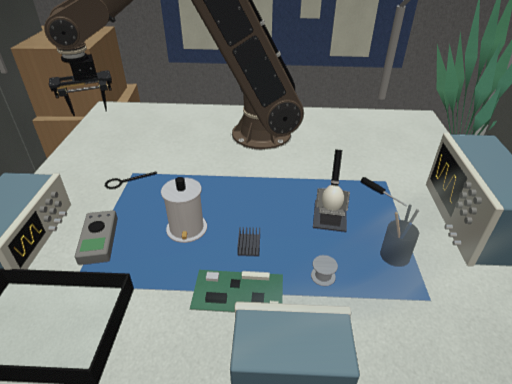

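View pics/top0.png

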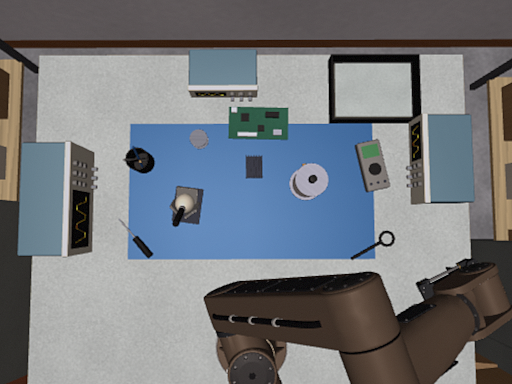

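```bash
cat > h.py <<'E'
import numpy as np,cv2
from cell import env
def ray(c,uv,cal=None):
    k=cal or env.calibration(c);K=k['K'];P=k['pose']
    d=np.array([(uv[0]-K[0,2])/K[0,0],(uv[1]-K[1,2])/K[1,1],1.])
    if c=='wrist':
        r=np.hypot(d[0],d[1]);d=np.array([d[0]/r*np.sin(r),d[1]/r*np.sin(r),np.cos(r)]) if r>1e-9 else d
    d=P[:3,:3]@d
    return P[:3,3],d/np.linalg.norm(d)
def tri(rays):
    A=sum(np.eye(3)-np.outer(d,d) for o,d in rays);b=sum((np.eye(3)-np.outer(d,d))@o for o,d in rays)
    x=np.linalg.solve(A,b)
    return x,[round(float(np.linalg.norm((np.eye(3)-np.outer(d,d))@(x-o))),1) for o,d in rays]
def proj(c,X,cal=None):
    k=cal or env.calibration(c);p=np.linalg.inv(k['pose'])@np.append(X,1);p=p[:3]
    if c=='wrist':
        r=np.hypot(p[0],p[1]);t=np.arctan2(r,p[2]);n=np.array([p[0]/r*t,p[1]/r*t])
    else:n=p[:2]/p[2]
    return n*np.diag(k['K'])[:2]+k['K'][:2,2]
E
python3 - <<'E'
from h import *
out=np.zeros((520,760,3),np.uint8)
S=cv2.imread('pics/scene0.png');T=cv2.imread('pics/top0.png')
crops=[(S,160,170,40,46),(S,312,142,46,46),(T,286,160,46,42),(T,164,184,44,46)]
for i,(im,u,v,w,h) in enumerate(crops):
    c=cv2.resize(im[v:v+h,u:u+w],None,fx=5.5,fy=5.5,interpolation=cv2.INTER_NEAREST)
    y,x=(i//2)*260,(i%2)*300
    out[y:y+c.shape[0],x:x+c.shape[1]]=c
    g=im[v:v+h,u:u+w].max(2)
    n,l,st,ce=cv2.connectedComponentsWithStats((g<60).astype(np.uint8))
    for j in range(1,n):
        if st[j,4]>20:
            ys,xs=np.where(l==j);pc=cv2.PCACompute2(np.c_[xs,ys].astype(np.float32),None)
            print(i,st[j]+[u,v,0,0,0],ce[j]+[u,v],pc[1][0])
    n,l,st,ce=cv2.connectedComponentsWithStats((im[v:v+h,u:u+w].min(2)>110).astype(np.uint8))
    for j in range(1,n):
        if st[j,4]>40: print(' light',st[j]+[u,v,0,0,0],ce[j]+[u,v])
cv2.imwrite('pics/crops.png',out)
E
```

```text
0 [176 177   9  14 105] [179.88571429 183.46666667] [0.14991479 0.98869884]
 light [160 170  40   5 191] [180.23036649 171.90575916]
 light [ 161  177   39   39 1133] [181.80847308 197.51721094]
1 [332 150  10  31 185] [336.35135135 164.83783784] [-0.11783463  0.99303323]
 light [ 312  142   46   39 1521] [334.4069691  159.83629191]
2 [309 175   8   8  47] [312.31914894 178.46808511] [ 0.74743485 -0.6643351 ]
 light [289 163  40  37 979] [309.08886619 180.72012257]
3 [173 208  11  18 124] [178.06451613 216.56451613] [-0.43250796  0.90163016]
 light [175 194  18  18 213] [183.79342723 201.72769953]
```

View pics/crops.png

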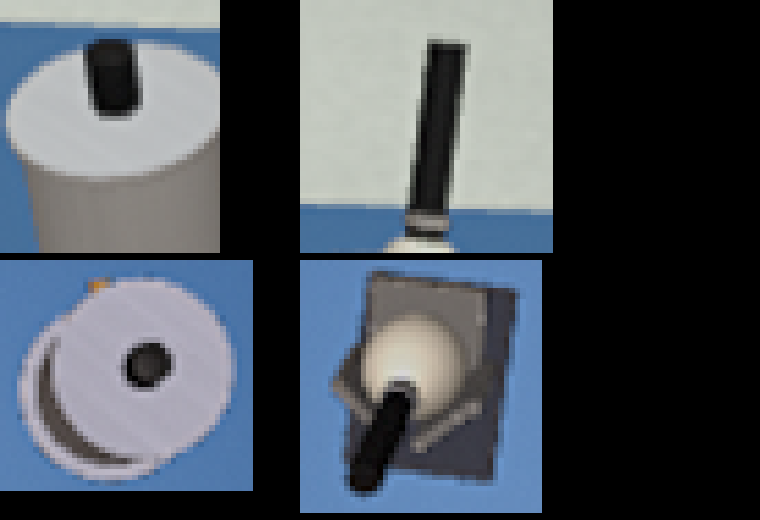

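```bash
python3 - <<'E'
from h import *
np.set_printoptions(precision=1,suppress=True)
S=cv2.imread('pics/scene0.png')
w=(S[186:216,316:352].min(2)>110).astype(np.uint8)
print([ (r+186,316+np.where(w[r])[0].min(),316+np.where(w[r])[0].max()) for r in range(0,30,2) if w[r].any()])
print('knobtop',tri([ray('scene',(179.5,179)),ray('top',(312.3,178.4))]))
for c,uv in(('scene',(179.9,183.5)),('top',(312.3,178.4))):
    for z in (166,180): o,d=ray(c,uv);print(c,z,o+d*(z-o[2])/d[2])
e,r1=tri([ray('scene',(338.1,151.3)),ray('top',(175,223.6))])
b,r2=tri([ray('scene',(333.5,199)),ray('top',(183.9,203))])
d=e-b;print('end',e,r1,'bulb',b,r2,np.linalg.norm(d),np.degrees(np.arccos(d[2]/np.linalg.norm(d))),np.degrees(np.arctan2(d[1],d[0])))
for n in (310,): 
  for uv in ((309,181),): pass
for l,uv in dict(heatsink=(255,167),spool=(199,139),mug=(140,160),meter=(372,165),screw1=(120,220),screw2=(151,256),loop=(387,239),loopend=(352,257)).items():
    o,dd=ray('top',uv);print(l,o+dd*(20-o[2])/dd[2])
for n in env.calibration('wrist'): print(n,env.calibration('wrist')[n])
E
```

```text
[(186, np.int64(328), np.int64(338)), (188, np.int64(325), np.int64(340)), (190, np.int64(324), np.int64(342)), (192, np.int64(323), np.int64(349)), (194, np.int64(323), np.int64(343)), (196, np.int64(323), np.int64(343)), (198, np.int64(323), np.int64(343)), (200, np.int64(323), np.int64(348)), (202, np.int64(324), np.int64(342)), (204, np.int64(325), np.int64(341)), (206, np.int64(326), np.int64(340)), (208, np.int64(328), np.int64(347)), (210, np.int64(320), np.int64(346)), (212, np.int64(325), np.int64(343)), (214, np.int64(341), np.int64(344))]
knobtop (array([ 582.8, -199.2,  179.7]), [1.5, 1.5])
scene 166 [ 584.7 -200.9  166. ]
scene 180 [ 603.2 -195.4  180. ]
top 166 [ 584.  -199.9  166. ]
top 180 [ 582.5 -197.7  180. ]
end [437.3 242.7 193.1] [0.6, 0.6] bulb [508.8 235.8  69.2] [0.5, 0.5] 143.22804664581187 30.10171553690101 174.44088330913834
heatsink [641.8 -14.8  20. ]
spool [745.5 189.9  20. ]
mug [668.5 404.8  20. ]
meter [ 648.2 -441.1   20. ]
screw1 [450.2 473.4  20. ]
screw2 [321.  359.5  20. ]
loop [ 380.  -488.7   20. ]
loopend [ 316.  -361.5   20. ]
K [[297.3   0.  262.7]
 [  0.  297.3 190. ]
 [  0.    0.    1. ]]
pose [[   0.4   -0.9   -0.2  336.1]
 [  -0.9   -0.4   -0.1 -531.2]
 [  -0.     0.3   -1.   383.9]
 [   0.     0.     0.     1. ]]
```

carry_out:
  series:
    - [0.6, 0.7, 0.35, 0]
    - [0.6, 0.7, 0.35, 0]
    - [0.6, 0.7, 0.35, 0]
    - [0.6, 0.7, 0.35, 0]
    - [0.6, 0.7, 0.35, 0]

```text
t: 1.7
eef_pos: [422.1, -386.6, 264.9]
tcp_rot: [3.141, -0.0, 0.449]
ft_force: [0.8, -0.4, 0.0]
opening: 1.001
grip_force: 0.0
```

carry_out:
  series:
    - [0.6, 0.7, 0, 0]
    - [0.6, 0.7, 0, 0]
    - [0.6, 0.7, 0, 0]
    - [0.6, 0.7, 0, 0]
    - [0, 0, 0, 0]

```text
t: 2.2
eef_pos: [543.8, -244.2, 264.0]
tcp_rot: [-3.141, -0.001, 0.453]
ft_force: [-0.5, 0.1, -0.1]
opening: 1.002
grip_force: 0.0
```

```bash
cat >> h.py <<'E'
def shot(name):
    cal=env.calibration('wrist');im=env.read_camera('wrist')[:,:,::-1];cv2.imwrite(f'pics/{name}.png',im)
    np.savez(f'pics/{name}.npz',**cal);return im,cal
E
python3 - <<'E'
from h import *
im,cal=shot('w1');s=env.state();print(s['eef_pos'],s['qvel'])
print(proj('wrist',[583.5,-199.5,180],cal),proj('wrist',s['eef_pos'],cal))
E
```

```text
[ 542.43281813 -246.01834634  263.88455563] [-0.05746328 -0.00879474  0.01207223 -0.00936685 -0.00309185 -0.02724472]
[240.17284551 130.04266057] [265.04359395 214.78615602]
```

View pics/w1.png

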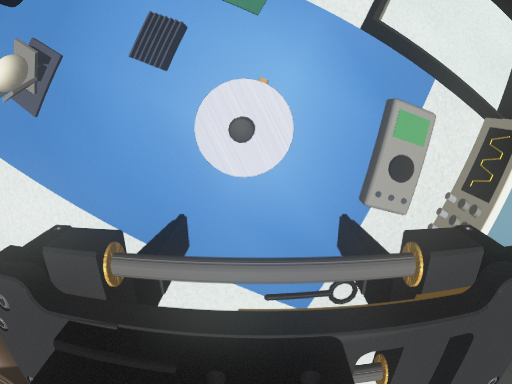

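```bash
python3 - <<'E'
from h import *
im=cv2.imread('pics/w1.png');cal=dict(np.load('pics/w1.npz'))
m=(im[100:160,215:270].max(2)<110).astype(np.uint8);n,l,st,ce=cv2.connectedComponentsWithStats(m)
j=1+st[1:,4].argmax();uv=ce[j]+[215,100];print(uv,st[j])
r=ray('wrist',uv,cal)
for z in(175,182):print(r[0]+r[1]*(z-r[0][2])/r[1][2])
print(tri([r,ray('top',(312.3,178.4))]),tri([r,ray('scene',(179.5,179))]))
print(env.state()['eef_pos'])
E
```

```text
[241.25195312 129.07421875] [ 14  17  26  26 512]
[ 584.41136002 -199.83783665  175.        ]
[ 584.97695456 -200.12787745  182.        ]
(array([ 583.80022185, -199.57057676,  167.83000593]), [0.0, 0.0]) (array([ 584.93067089, -200.11601128,  181.36377583]), [0.0, 0.0])
[ 542.43281813 -246.01834634  263.88455563]
```

carry_out:
  series:
    - [0.43, 0.46, 0, 0]
    - [0.42, 0.46, -0.4, 0]
    - [0, 0, -0.8, 0]
    - [0, 0, -0.7, 0]
    - [0, 0, 0, 0]

```text
t: 2.75
eef_pos: [581.3, -202.1, 165.0]
tcp_rot: [-3.136, 0.005, 0.448]
ft_force: [-0.6, 0.4, 0.4]
opening: 1.003
grip_force: 0.0
```

carry_out:
  series:
    - [0, 0, -0.16, 0]
    - [0, 0, -0.1, 0]
    - [0, 0, 0, 0]
    - [0, 0, 0, 0]
    - [0, 0, 0, 0]

```text
t: 3.25
eef_pos: [584.0, -202.3, 157.0]
tcp_rot: [3.14, -0.001, 0.449]
ft_force: [-0.1, -0.4, -0.9]
opening: 1.003
grip_force: 0.0
```

carry_out:
  series:
    - [0.02, 0.04, -0.05, 0]
    - [0, 0, 0, 0]
    - [0, 0, 0, 0]
    - [0, 0, 0, 0]
    - [0, 0, 0, 0]
  fingers: 1

```text
t: 3.75
eef_pos: [584.7, -200.1, 153.6]
tcp_rot: [3.141, 0.0, 0.449]
ft_force: [0.1, 0.6, -0.7]
opening: 0.636
grip_force: 0.0
```

carry_out:
  series:
    - [0, 0, 0, 0]
    - [0, 0, 0, 0]
    - [0, 0, 0, 0]
    - [0, 0, 0, 0]
    - [0, 0, 0, 0]

```text
t: 4.25
eef_pos: [584.7, -200.1, 153.6]
tcp_rot: [3.141, 0.0, 0.449]
ft_force: [0.2, -0.7, 0.9]
opening: 0.215
grip_force: 0.0
```

carry_out:
  series:
    - [0, 0, 0, 0]
    - [0, 0, 0, 0]
    - [0, 0, 0, 0]
    - [0, 0, 0, 0]
    - [0, 0, 0, 0]

```text
t: 4.75
eef_pos: [584.7, -200.1, 153.6]
tcp_rot: [3.141, 0.0, 0.449]
ft_force: [0.7, 0.3, -0.1]
opening: 0.003
grip_force: 0.0
```

```bash
python3 - <<'E'
from h import *
im,cal=shot('w2')
s=env.read_camera('scene')[:,:,::-1];t=env.read_camera('top')[:,:,::-1]
o=np.zeros((600,800,3),np.uint8);o[:300,:400]=cv2.resize(im,(400,300))
o[:300,400:]=cv2.resize(s[110:260,80:280],(400,300),interpolation=cv2.INTER_CUBIC)
o[300:,:400]=cv2.resize(t[100:250,220:420],(400,300),interpolation=cv2.INTER_CUBIC)
cv2.imwrite('pics/v2.png',o)
E
```

```text
(no output)
```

View pics/v2.png

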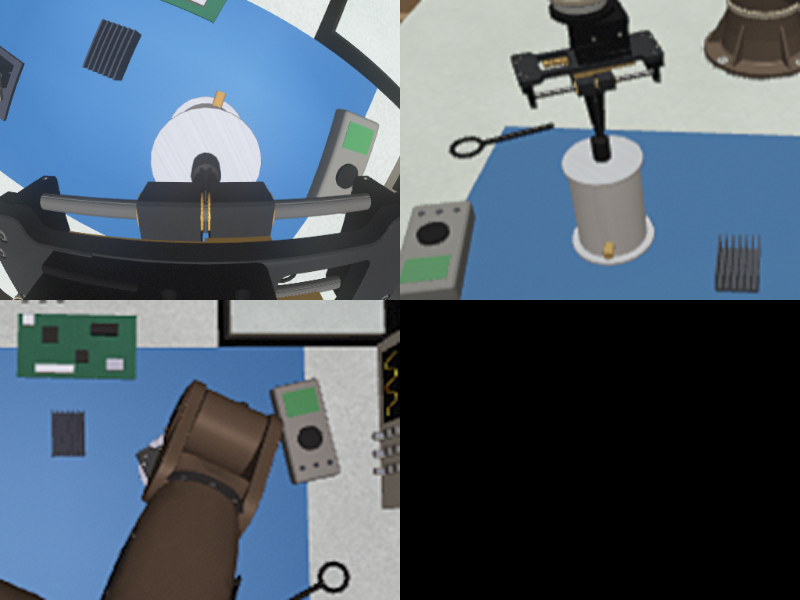

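```bash
python3 - <<'E'
from h import *
im=cv2.imread('pics/w2.png');cal=dict(np.load('pics/w2.npz'));np.set_printoptions(precision=1,suppress=True)
s=env.state();print(s['eef_pos'],s['tcp_rot'],s['joints'])
print('tcp',proj('wrist',s['eef_pos'],cal),'knobtop',proj('wrist',[585,-200,183],cal),'discC',proj('wrist',[585,-200,148],cal))
c1=dict(np.load('pics/w1.npz'))
print(c1['pose'],cal['pose'])
# disc outline fits
for n,k in(('w1',c1),('w2',cal)):
    g=cv2.imread(f'pics/{n}.png');h=cv2.cvtColor(g,cv2.COLOR_BGR2HSV)
    m=((h[:,:,1]<60)&(g.min(2)>140)).astype(np.uint8);nn,l,st,ce=cv2.connectedComponentsWithStats(m)
    i=[(st[j],ce[j]) for j in range(1,nn) if st[j,4]>1500 and 150<ce[j][0]<400 and ce[j][1]<260];print(n,i)
crop=cv2.resize(im[90:300,170:360],None,fx=2.8,fy=2.8,interpolation=cv2.INTER_CUBIC);cv2.imwrite('pics/v3.png',crop)
E
```

```text
[ 584.7 -200.1  153.5] [3.1 0.  0.4] [-0.4  0.5  1.6 -0.   1.   0.7]
tcp [263.7 212.3] knobtop [263.8 226.8] discC [263.7 209.5]
[[   0.4   -0.9   -0.2  608.4]
 [  -0.9   -0.4   -0.1 -212.1]
 [  -0.     0.3   -1.   471.4]
 [   0.     0.     0.     1. ]] [[   0.4   -0.9   -0.2  649.6]
 [  -0.9   -0.4   -0.1 -168.2]
 [  -0.     0.3   -1.   360.9]
 [   0.     0.     0.     1. ]]
w1 [(array([ 194,   78,  100,   99, 7130], dtype=int32), array([243.9, 127.2]))]
w2 [(array([ 317,    0,  106,   49, 2566], dtype=int32), array([380.6,  15.7])), (array([  193,   124,   141,   109, 10714], dtype=int32), array([262.9, 183.9]))]
```

View pics/v3.png

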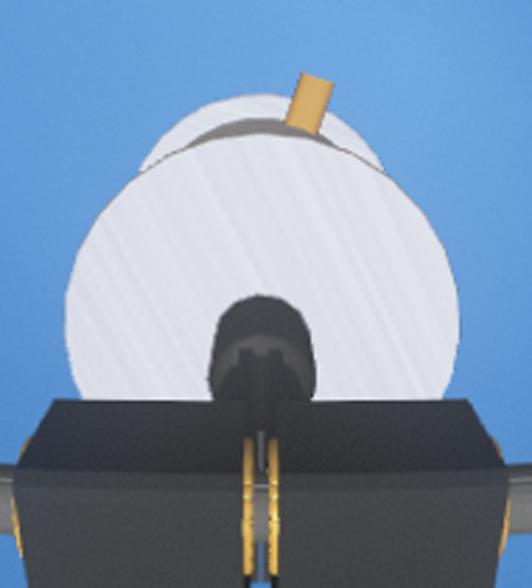

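carry_out:
  series:
    - [0, 0, -0.02, 0]
    - [0, 0, -0.02, 0]
    - [0, 0, 0, 0]
    - [0, 0, 0, 0]
    - [0, 0, 0, 0]

```text
t: 5.4
eef_pos: [584.7, -200.1, 151.6]
tcp_rot: [3.141, -0.0, 0.449]
ft_force: [-0.5, 1.1, -1.0]
opening: 0.005
grip_force: 0.0
```

carry_out:
  series:
    - [0, 0, -0.02, 0]
    - [0, 0, 0, 0]
    - [0, 0, -0.02, 0]
    - [0, 0, 0, 0]
    - [0, 0, 0, 0]

```text
t: 5.9
eef_pos: [584.7, -200.1, 149.5]
tcp_rot: [3.142, 0.0, 0.449]
ft_force: [0.2, -0.2, -0.4]
opening: 0.006
grip_force: 0.0
```

carry_out:
  series:
    - [0, 0, -0.02, 0]
    - [0, 0, 0, 0]
    - [0, 0, -0.02, 0]
    - [0, 0, 0, 0]
    - [0, 0, 0, 0]

```text
t: 6.4
eef_pos: [584.7, -200.1, 147.5]
tcp_rot: [3.142, 0.0, 0.449]
ft_force: [-0.5, 0.2, 0.1]
opening: 0.004
grip_force: 0.0
```

carry_out:
  series:
    - [0, 0, -0.02, 0]
    - [0, 0, -0.02, 0]
    - [0, 0, 0, 0]
    - [0, 0, -0.02, 0]
    - [0, 0, 0, 0]

```text
t: 6.9
eef_pos: [584.7, -200.1, 145.2]
tcp_rot: [3.141, -0.0, 0.449]
ft_force: [-1.9, 1.2, 5.7]
opening: 0.001
grip_force: 2.9
```

carry_out:
  series:
    - [0, 0, -0.02, 0]
    - [0, 0, 0, 0]
    - [0, 0, -0.02, 0]
    - [0, 0, 0, 0]
    - [0, 0, 0, 0]

```text
t: 7.4
eef_pos: [584.8, -200.1, 145.1]
tcp_rot: [3.14, -0.001, 0.449]
ft_force: [-8.2, 2.9, 22.0]
opening: 0.007
grip_force: 10.8
```

carry_out:
  series:
    - [0, 0, 0.15, 0]
    - [0, 0, 0, 0]
    - [0, 0, 0, 0]
    - [0, 0, 0, 0]
    - [0, 0, 0, 0]

```text
t: 7.9
eef_pos: [584.6, -200.1, 149.6]
tcp_rot: [-3.141, 0.0, 0.449]
ft_force: [-0.8, -0.3, -0.4]
opening: 0.003
grip_force: 0.0
```

carry_out:
  series:
    - [0, 0, 0, 0]
    - [0, 0, 0, 0]
    - [0, 0, 0, 0]
    - [0, 0, 0, 0]
    - [0, 0, 0, 0]
  fingers: -1

```text
t: 8.4
eef_pos: [584.7, -200.1, 150.1]
tcp_rot: [3.141, -0.0, 0.449]
ft_force: [-0.5, 0.8, 0.7]
opening: 0.372
grip_force: 0.0
```

carry_out:
  series:
    - [0, 0, 0, 0]
    - [0, 0, 0, 0]
    - [0, 0, -0.3, 0]
    - [0, 0, -0.3, 0]
    - [0, 0, 0, 0]

```text
t: 8.9
eef_pos: [583.9, -199.7, 118.4]
tcp_rot: [-3.139, 0.002, 0.449]
ft_force: [0.5, 0.8, 0.2]
opening: 0.788
grip_force: 0.0
```

carry_out:
  series:
    - [0, 0, -0.05, 0]
    - [0, 0, -0.04, 0]
    - [0, 0, 0, 0]
    - [0, 0, 0, 0]
    - [0, 0, 0, 0]
  fingers: 1

```text
t: 9.4
eef_pos: [584.8, -200.2, 115.9]
tcp_rot: [3.141, -0.0, 0.449]
ft_force: [-0.5, 0.7, 0.6]
opening: 0.484
grip_force: 0.0
```

carry_out:
  series:
    - [0, 0, 0, 0]
    - [0, 0, 0, 0]
    - [0, 0, 0, 0]
    - [0, 0, 0, 0]
    - [0, 0, 0, 0]

```text
t: 9.9
eef_pos: [584.7, -200.2, 115.6]
tcp_rot: [3.141, -0.0, 0.449]
ft_force: [-0.7, -0.0, 1.2]
opening: 0.268
grip_force: 30.0
```

carry_out:
  series:
    - [0, 0, 0.3, 0]
    - [0, 0, 0.5, 0]
    - [0, 0, 0, 0]
    - [-0.5, 0.3, 0, 0]
    - [-0.6, 0.5, 0, 0]

```text
t: 10.4
eef_pos: [529.0, -160.3, 154.1]
tcp_rot: [-3.141, 0.001, 0.448]
ft_force: [0.7, 0.1, -2.9]
opening: 0.273
grip_force: 30.0
```

carry_out:
  series:
    - [-0.8, 0.6, 0, 0]
    - [-0.8, 0.6, 0, 0]
    - [-0.3, 0.2, -0.6, 0]
    - [0, 0, -0.9, 0]
    - [0, 0, -0.9, 0]

```text
t: 10.9
eef_pos: [434.4, -89.7, 34.6]
tcp_rot: [3.14, -0.002, 0.449]
ft_force: [1.4, -0.1, -2.6]
opening: 0.267
grip_force: 30.0
```

carry_out:
  series:
    - [0, 0, -0.4, 0]
    - [0, 0, -0.4, 0]
    - [0, 0, -0.16, 0]
    - [0, 0, 0, 0]
    - [0, 0, 0, 0]

```text
t: 11.4
eef_pos: [434.8, -90.2, -12.1]
tcp_rot: [3.141, -0.0, 0.449]
ft_force: [-1.3, 0.5, -1.4]
opening: 0.267
grip_force: 30.0
```

carry_out:
  series:
    - [0, 0, -0.03, 0]
    - [0, 0, -0.03, 0]
    - [0, 0, -0.02, 0]
    - [0, 0, 0, 0]
    - [0, 0, 0, 0]

```text
t: 11.9
eef_pos: [434.7, -90.1, -16.3]
tcp_rot: [3.141, -0.0, 0.449]
ft_force: [1.0, 0.2, -2.8]
opening: 0.265
grip_force: 30.0
```

carry_out:
  series:
    - [0, 0, -0.02, 0]
    - [0, 0, 0, 0]
    - [0, 0, -0.02, 0]
    - [0, 0, 0, 0]
    - [0, 0, 0, 0]

```text
t: 12.4
eef_pos: [434.7, -90.1, -18.4]
tcp_rot: [3.141, -0.0, 0.449]
ft_force: [0.3, 0.2, 0.5]
opening: 0.27
grip_force: 30.0
```

carry_out:
  series:
    - [0, 0, 0, 0]
    - [0, 0, 0, 0]
    - [0, 0, 0, 0]
    - [0, 0, 0, 0]
    - [0, 0, 0, 0]
  fingers: -1

```text
t: 12.9
eef_pos: [434.7, -90.1, -18.4]
tcp_rot: [3.141, -0.0, 0.449]
ft_force: [-1.0, 0.6, -0.3]
opening: 0.634
grip_force: 0.0
```

carry_out:
  series:
    - [0, 0, 0.2, 0]
    - [0, 0, 0.6, 0]
    - [0, 0, 1, 0]
    - [0, 0, 1, 1]
    - [0, 0, 1, 1]

```text
t: 13.4
eef_pos: [434.0, -89.9, 174.4]
tcp_rot: [3.141, -0.0, 0.662]
ft_force: [1.7, 0.1, -0.9]
opening: 0.994
grip_force: 0.0
```

carry_out:
  series:
    - [0, 0.6, 0.7, 1]
    - [0, 0.9, 0.2, 1]
    - [0, 0.95, 0, 1]
    - [0, 0.9, 0, 1]
    - [0, 0, 0, 1]

```text
t: 13.9
eef_pos: [433.8, 81.4, 217.5]
tcp_rot: [3.141, -0.001, 1.191]
ft_force: [0.4, -0.6, 0.2]
opening: 1.0
grip_force: 0.0
```

```bash
python3 - <<'E'
from h import *
im,cal=shot('w3');s=env.state();np.set_printoptions(precision=2,suppress=True);print(s['t'],s['eef_pos'],s['tcp_rot'],s['qvel'],s['joints'])
b=np.array([508.8,235.8,69.2]);e=np.array([437.3,242.7,193.1]);print(proj('wrist',b,cal),proj('wrist',e,cal))
t=env.read_camera('top')[:,:,::-1];cv2.imwrite('pics/t3.png',t)
E
```

```text
13.95 [433.98  79.7  217.34] [ 3.14 -0.    1.2 ] [-0.06  0.    0.   -0.01 -0.    0.18] [0.03 0.18 1.93 0.   1.03 0.41]
[273.6   32.56] [191.91  18.85]
```

View pics/w3.png

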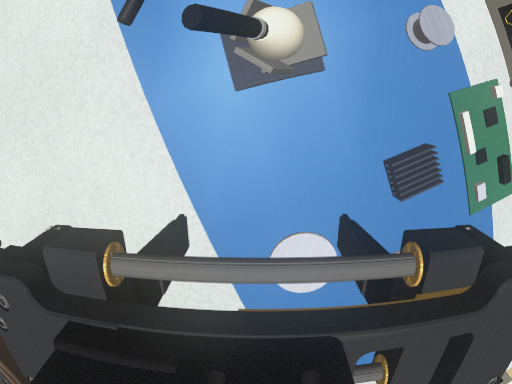

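carry_out:
  series:
    - [0.2, 0.8, 0, 1]
    - [0.2, 0.8, 0, 1]
    - [0, 0, 0, 0.65]
    - [0, 0, 0, 0]
    - [0, 0, 0, 0]

```text
t: 14.5
eef_pos: [454.6, 156.5, 216.7]
tcp_rot: [-3.142, 0.0, 1.454]
ft_force: [-0.1, -0.2, 1.0]
opening: 0.996
grip_force: 0.0
```

```bash
python3 - <<'E'
from h import *
im,cal=shot('w4');s=env.state();np.set_printoptions(precision=2,suppress=True);print(s['t'],s['eef_pos'],s['tcp_rot'],np.abs(s['qvel']).max())
b=np.array([508.8,235.8,69.2]);e=np.array([437.3,242.7,193.1]);print(proj('wrist',b,cal),proj('wrist',e,cal))
a=cv2.imread('pics/w3.png')[0:110,150:350];c=im[0:220,120:420]
o=np.zeros((600,800,3),np.uint8);a=cv2.resize(a,(400,220));c=cv2.resize(c,(500,367));o[:220,:400]=a;o[225:592,:500]=c
cv2.imwrite('pics/v4.png',o)
E
```

```text
14.55 [454.65 156.39 216.77] [3.14 0.   1.45] 0.012707104328265469
[300.76 102.83] [227.88  99.14]
```

View pics/v4.png

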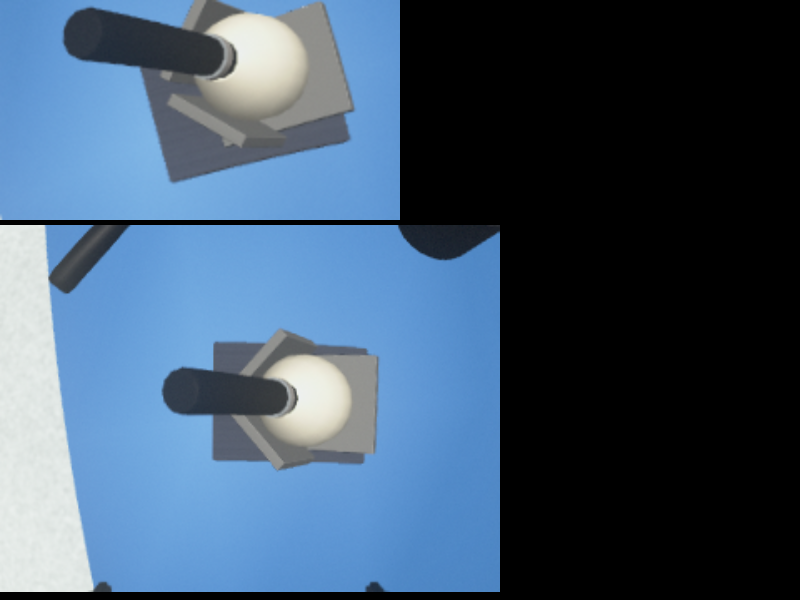

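```bash
python3 - <<'E'
from h import *
np.set_printoptions(precision=1,suppress=True)
c3=dict(np.load('pics/w3.npz'));c4=dict(np.load('pics/w4.npz'))
E={'w3':ray('wrist',(194,17),c3),'w4':ray('wrist',(230,99.7),c4),'s':ray('scene',(338.1,151.3)),'t':ray('top',(175,223.6))}
B={'w3':ray('wrist',(276,33.5),c3),'w4':ray('wrist',(301.8,105),c4),'s':ray('scene',(333.5,199)),'t':ray('top',(183.9,203))}
for k in(('w3','w4'),('w4','s'),('w3','w4','s','t')):
    e,r=tri([E[i] for i in k]);b,q=tri([B[i] for i in k]);d=e-b
    print(k,e,r,b,q,np.linalg.norm(d),np.degrees(np.arccos(d[2]/np.linalg.norm(d))),np.degrees(np.arctan2(d[1],d[0])))
for n,z in((E,202),(B,75.4)):
    o,d=n['w4'];print(o+d*(z-o[2])/d[2])
E
```

```text
('w3', 'w4') [439.5 241.8 197.2] [0.2, 0.2] [510.  233.   71.9] [0.6, 0.6] 144.09086030577592 29.533666762488718 172.9178437713155
('w4', 's') [439.  241.9 194. ] [0.1, 0.1] [509.9 234.5  70.3] [1.5, 1.5] 142.84744788807794 29.951571711201108 174.06977854735322
('w3', 'w4', 's', 't') [438.6 242.5 194. ] [1.0, 0.6, 0.7, 1.4] [509.8 234.4  70.2] [1.4, 1.3, 1.6, 1.3] 143.04316689537507 30.07904901050473 173.5042991059501
[439.8 241.5 202. ]
[508.9 233.   75.4]
```

carry_out:
  series:
    - [0, 0.84, 0, 0]
    - [-0.02, 0.83, 0, 0]
    - [0, 0, -0.4, 0]
    - [0, 0, -0.8, 0]
    - [0, 0, 0, 0]

```text
t: 15.05
eef_pos: [451.8, 239.4, 153.4]
tcp_rot: [-3.136, 0.003, 1.456]
ft_force: [-0.2, -0.0, 0.4]
opening: 1.0
grip_force: 0.0
```

carry_out:
  series:
    - [0, 0, -0.4, 0]
    - [0, 0, -0.35, 0]
    - [0, 0, 0, 0]
    - [0, 0, 0, 0]
    - [0, 0, 0, 0]

```text
t: 15.55
eef_pos: [454.4, 240.8, 120.6]
tcp_rot: [3.14, -0.001, 1.458]
ft_force: [-0.3, -1.1, -0.3]
opening: 0.998
grip_force: 0.0
```

carry_out:
  series:
    - [0, 0, 0, 0]
    - [0, 0, 0, 0]
    - [0, 0, 0, 0]
    - [0, 0, 0, 0]
    - [0, 0, 0, 0]
  fingers: 1

```text
t: 16.05
eef_pos: [453.6, 240.9, 119.1]
tcp_rot: [-3.142, 0.0, 1.459]
ft_force: [-0.1, 0.6, -0.3]
opening: 0.635
grip_force: 0.0
```

carry_out:
  series:
    - [0, 0, 0, 0]
    - [0, 0, 0, 0]
    - [0, 0, 0, 0]
    - [0, 0, 0, 0]
    - [0, 0, 0, 0]

```text
t: 16.55
eef_pos: [454.9, 241.1, 119.9]
tcp_rot: [3.138, -0.001, 1.459]
ft_force: [0.8, -0.5, 5.9]
opening: 0.456
grip_force: 26.5
```

carry_out:
  series:
    - [0.2, -0.02, 0.12, 0]
    - [0.2, -0.02, 0.12, 0]
    - [0.2, -0.02, 0.12, 0]
    - [0.2, -0.02, 0.12, 0]
    - [0.2, -0.02, 0.12, 0]

```text
t: 17.05
eef_pos: [504.9, 235.9, 149.6]
tcp_rot: [3.14, -0.0, 1.459]
ft_force: [2.0, 0.2, -1.3]
opening: 0.23
grip_force: 29.7
```

carry_out:
  series:
    - [0, 0, 0.3, 0]
    - [0, 0, 0.5, 0]
    - [0, 0, 0.6, 0]
    - [0, 0, 0.6, 0]
    - [0, 0, 0.5, 0]

```text
t: 17.55
eef_pos: [503.3, 235.8, 275.2]
tcp_rot: [-3.14, 0.0, 1.459]
ft_force: [0.9, -0.2, -1.8]
opening: 0.228
grip_force: 29.9
```

```bash
python3 - <<'E'
from h import *
s=env.state();np.set_printoptions(precision=2,suppress=True);print(s['t'],s['eef_pos'],s['ft_force'],s['moment'])
S=env.read_camera('scene')[:,:,::-1];cv2.imwrite('pics/s5.png',S)
im,cal=shot('w5')
p=s['eef_pos'];u=proj('scene',p).astype(int);print(u,[proj('scene',p+[0,0,57-150+a]) for a in(0,34,180)])
o=np.zeros((600,800,3),np.uint8);y=max(u[1]-60,0);x=u[0]-70
o[:450,:400]=cv2.resize(S[y:y+157,x:x+140],(400,450),interpolation=cv2.INTER_CUBIC);o[:300,400:]=cv2.resize(im,(400,300))
print(x,y);cv2.imwrite('pics/v5.png',o)
E
```

```text
17.55 [503.31 235.79 275.16] [ 0.94 -0.17 -1.79] [-0.01 -0.07 -0.05]
[342 138] [array([338.23, 166.82]), array([339.9 , 156.69]), array([347.83, 108.28])]
272 78
```

View pics/v5.png

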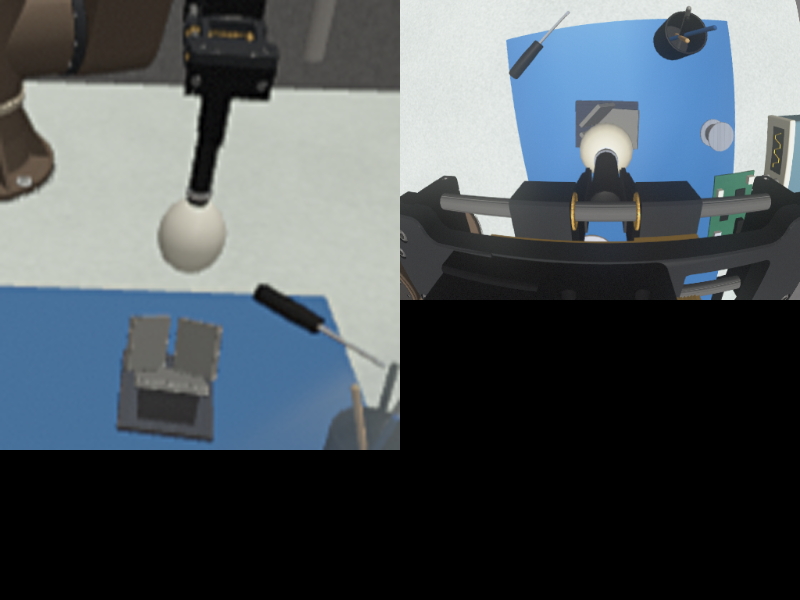

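```bash
python3 - <<'E'
from h import *
np.set_printoptions(precision=1,suppress=True)
cal=dict(np.load('pics/w5.npz'));p=np.array([503.3,235.8,275.2])
def cen(im,x0,x1,y0,y1):
    h=cv2.cvtColor(im,cv2.COLOR_BGR2HSV).astype(int)[y0:y1,x0:x1];b=im.astype(int)[y0:y1,x0:x1]
    m=((b[:,:,2]-b[:,:,0]>8)&(b[:,:,2]>110)).astype(np.uint8)
    n,l,st,ce=cv2.connectedComponentsWithStats(m);j=1+st[1:,4].argmax()
    c=max(cv2.findContours((l==j).astype(np.uint8),0,1)[0],key=len)
    return st[j]+[x0,y0,0,0,0],np.array(cv2.minEnclosingCircle(c)[0])+[x0,y0],cv2.minEnclosingCircle(c)[1]
a=cen(cv2.imread('pics/s5.png'),322,360,140,185);w=cen(cv2.imread('pics/w5.png'),215,310,150,235)
print(a,w)
for wr in (w[1],(263.9,192)):
    b,r=tri([ray('scene',a[1]),ray('wrist',wr,cal)]);print('bulb',b,r,'rel tcp',b-p)
for z in(170,180,190):
    o,d=ray('wrist',w[1],cal);x=o+d*(z-o[2])/d[2];print(z,x-p,proj('scene',x))
E
```

```text
(array([327, 147,  24,  26, 466]), array([338.8, 159.5]), 13.06493854522705) (array([ 231,  157,   67,   64, 2553]), array([263.7, 190.9]), 34.039337158203125)
bulb [505.1 233.9 207.8] [0.2, 0.2] rel tcp [  1.8  -1.9 -67.4]
bulb [505.3 233.3 208.2] [0.3, 0.3] rel tcp [  2.   -2.5 -67. ]
170 [   1.   -11.8 -105.2] [333.5 170.4]
180 [  1.2  -9.2 -95.2] [334.9 167.6]
190 [  1.5  -6.5 -85.2] [336.4 164.7]
```

carry_out:
  series:
    - [0.06, -0.3, 0.1, 0]
    - [0.12, -0.7, 0.1, 0]
    - [0.14, -0.8, 0, 0]
    - [0.14, -0.8, 0, 0]
    - [0.14, -0.8, 0, 0]

```text
t: 18.15
eef_pos: [533.0, 63.6, 282.5]
tcp_rot: [-3.139, 0.0, 1.459]
ft_force: [0.5, 0.3, -1.2]
opening: 0.224
grip_force: 30.0
```

carry_out:
  series:
    - [0.14, -0.8, 0, 0]
    - [0.14, -0.8, 0, 0]
    - [0.14, -0.8, 0, 0]
    - [0.14, -0.8, 0, 0]
    - [0.14, -0.8, 0, 0]

```text
t: 18.65
eef_pos: [567.8, -136.4, 282.4]
tcp_rot: [-3.139, -0.001, 1.459]
ft_force: [0.9, 0.5, -1.9]
opening: 0.224
grip_force: 30.0
```

carry_out:
  series:
    - [0.14, -0.6, 0, 0]
    - [0.14, -0.4, 0, 0]
    - [0.1, -0.2, 0, 0]
    - [0, 0, 0, 0]
    - [0, 0, 0, 0]

```text
t: 19.15
eef_pos: [587.3, -193.5, 283.4]
tcp_rot: [-3.14, -0.001, 1.46]
ft_force: [0.5, -0.6, -2.2]
opening: 0.227
grip_force: 30.0
```

```bash
python3 - <<'E'
from h import *
np.set_printoptions(precision=1,suppress=True)
s=env.state();p=s['eef_pos'];print(s['t'],p,s['tcp_rot'],np.abs(s['qvel']).max(),[x for x in s['ft_force']])
S=env.read_camera('scene')[:,:,::-1];cv2.imwrite('pics/s6.png',S);im,cal=shot('w6')
from collections import OrderedDict
def cen(im,x0,x1,y0,y1):
    b=im.astype(int)[y0:y1,x0:x1];m=((b[:,:,2]-b[:,:,0]>8)&(b[:,:,2]>110)).astype(np.uint8)
    n,l,st,ce=cv2.connectedComponentsWithStats(m);j=1+st[1:,4].argmax()
    c=max(cv2.findContours((l==j).astype(np.uint8),0,1)[0],key=len)
    return st[j]+[x0,y0,0,0,0],np.array(cv2.minEnclosingCircle(c)[0])+[x0,y0]
u=proj('scene',p-[0,0,67]).astype(int)
a=cen(S,u[0]-18,u[0]+18,u[1]-18,u[1]+18);w=cen(im,215,310,150,235);print(a,w)
b,r=tri([ray('scene',a[1]),ray('wrist',w[1],cal)]);print(b,r,b-p)
print('rim',proj('wrist',[584.5,-200,140],cal))
c1=S[110:240,120:250];o=np.zeros((560,780,3),np.uint8);o[:400,:400]=cv2.resize(c1,(400,400),interpolation=cv2.INTER_CUBIC)
o[:360,400:]=cv2.resize(im[110:250,190:338],(380,360),interpolation=cv2.INTER_CUBIC);cv2.imwrite('pics/v6.png',o)
E
```

```text
19.15 [ 587.3 -193.5  283.4] [-3.1 -0.   1.5] 0.01597521395883062 [np.float64(0.485821477956905), np.float64(-0.5937577799951362), np.float64(-2.2236598142978994)]
(array([167, 156,  26,  30, 559]), array([182. , 171.3])) (array([ 230,  157,   68,   64, 2600]), array([263.2, 190.3]))
[ 586.9 -192.8  208.8] [2.9, 2.9] [ -0.4   0.7 -74.6]
rim [261.4 179.2]
```

View pics/v6.png

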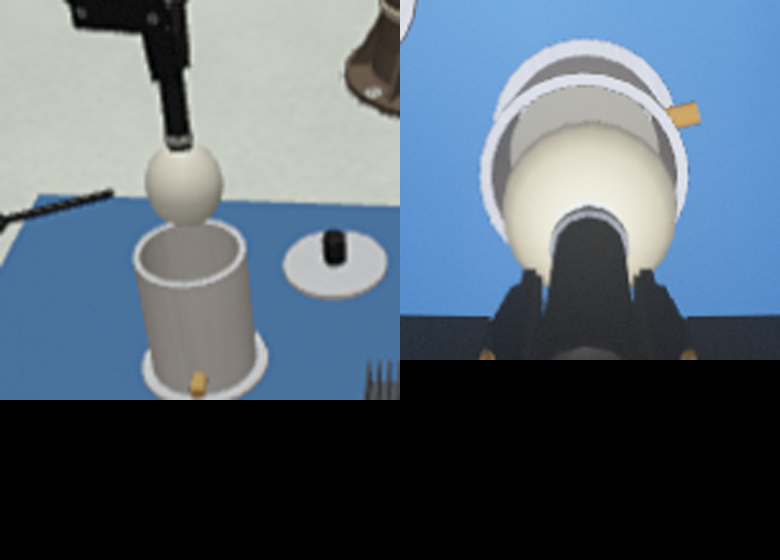

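```bash
python3 - <<'E'
from h import *
np.set_printoptions(precision=1,suppress=True)
cal=dict(np.load('pics/w6.npz'));c=np.array([584.5,-200,140])
ang=np.radians(np.arange(0,360,5));P=np.array([proj('wrist',c+50*np.array([np.cos(a),np.sin(a),0]),cal) for a in ang])
print('pred left,right,top',P[:,0].min(),P[:,0].max(),P[:,1].min(),'obs',190+81/2.57,190+288/2.57,110+73/2.57)
g=cv2.imread('pics/w6.png');h=cv2.cvtColor(g,cv2.COLOR_BGR2HSV)
# outer rim edge: refine by least squares on max gradient saturation along radial lines
from scipy.optimize import least_squares
from scipy.ndimage import map_coordinates
sat=h[:,:,1].astype(float)
obs=[];A=[]
for a in np.radians(np.arange(20,170,5)):
    d=np.array([np.cos(a),np.sin(a),0]);rs=np.arange(44,58,.25)
    uv=np.array([proj('wrist',c+r*d,cal) for r in rs]);v=map_coordinates(sat,[uv[:,1],uv[:,0]],order=1)
    k=np.gradient(v).argmax();obs.append(rs[k]);A.append(a)
A=np.array(A);obs=np.array(obs);print(obs)
f=least_squares(lambda p:np.hypot(obs*np.cos(A)-p[0],obs*np.sin(A)-p[1])-50,[0,0],loss='soft_l1');print('pot corr',f.x)
E
```

```text
pred left,right,top 220.39854480237022 302.4774415874378 137.98226137954222 obs 221.51750972762648 302.0622568093385 138.4046692607004
[49.5 49.8 49.8 54.8 57.8 50.8 52.5 53.5 55.  44.  57.2 57.8 57.8 57.8
 44.8 56.8 56.2 55.  54.  52.8 57.8 57.  55.2 53.2 52.  50.  50.  49.8
 50.  50. ]
pot corr [0.7 5.6]
```

carry_out:
  series:
    - [-0.06, -0.12, 0, 0]
    - [0, 0, -0.3, 0]
    - [0, 0, -0.3, 0]
    - [0, 0, -0.2, 0]
    - [0, 0, 0, 0]

```text
t: 19.75
eef_pos: [584.1, -199.8, 243.0]
tcp_rot: [-3.14, -0.001, 1.46]
ft_force: [0.8, -0.5, -1.9]
opening: 0.229
grip_force: 30.0
```

carry_out:
  series:
    - [0, 0, -0.2, 0]
    - [0, 0, -0.2, 0]
    - [0, 0, -0.2, 0]
    - [0, 0, 0, 0]
    - [0, 0, 0, 0]

```text
t: 20.25
eef_pos: [584.7, -200.1, 213.9]
tcp_rot: [-3.141, -0.0, 1.459]
ft_force: [0.1, 0.3, -1.6]
opening: 0.229
grip_force: 30.0
```

carry_out:
  series:
    - [0, 0, -0.1, 0]
    - [0, 0, -0.1, 0]
    - [0, 0, 0, 0]
    - [0, 0, 0, 0]
    - [0, 0, 0, 0]

```text
t: 20.75
eef_pos: [584.8, -200.2, 204.2]
tcp_rot: [3.141, 0.0, 1.459]
ft_force: [-0.7, -1.0, -1.5]
opening: 0.228
grip_force: 30.0
```

carry_out:
  series:
    - [0, 0, -0.02, 0]
    - [0, 0, -0.02, 0]
    - [0, 0, -0.02, 0]
    - [0, 0, -0.02, 0]
    - [0, 0, 0, 0]

```text
t: 21.25
eef_pos: [584.6, -200.1, 199.9]
tcp_rot: [-3.141, -0.0, 1.459]
ft_force: [-0.5, 0.9, -1.2]
opening: 0.228
grip_force: 30.0
```

carry_out:
  series:
    - [0, 0, -0.02, 0]
    - [0, 0, -0.02, 0]
    - [0, 0, -0.02, 0]
    - [0, 0, -0.02, 0]
    - [0, 0, 0, 0]

```text
t: 21.75
eef_pos: [584.6, -200.1, 195.9]
tcp_rot: [-3.141, -0.0, 1.459]
ft_force: [0.3, 0.0, -2.6]
opening: 0.228
grip_force: 30.0
```

carry_out:
  series:
    - [0, 0, -0.02, 0]
    - [0, 0, -0.02, 0]
    - [0, 0, -0.02, 0]
    - [0, 0, -0.02, 0]
    - [0, 0, 0, 0]

```text
t: 22.25
eef_pos: [584.7, -200.1, 191.9]
tcp_rot: [-3.141, -0.0, 1.459]
ft_force: [0.5, -0.2, -1.8]
opening: 0.228
grip_force: 30.0
```

carry_out:
  series:
    - [0, 0, -0.02, 0]
    - [0, 0, -0.02, 0]
    - [0, 0, -0.02, 0]
    - [0, 0, -0.02, 0]
    - [0, 0, 0, 0]

```text
t: 22.75
eef_pos: [584.6, -200.1, 187.9]
tcp_rot: [-3.141, -0.0, 1.459]
ft_force: [-0.3, -0.1, -1.8]
opening: 0.229
grip_force: 30.0
```

carry_out:
  series:
    - [0, 0, -0.02, 0]
    - [0, 0, -0.02, 0]
    - [0, 0, -0.02, 0]
    - [0, 0, -0.02, 0]
    - [0, 0, 0, 0]

```text
t: 23.25
eef_pos: [584.6, -200.1, 183.9]
tcp_rot: [-3.141, -0.0, 1.459]
ft_force: [-0.1, -0.5, -1.8]
opening: 0.227
grip_force: 30.0
```

carry_out:
  series:
    - [0, 0, -0.02, 0]
    - [0, 0, -0.02, 0]
    - [0, 0, -0.02, 0]
    - [0, 0, -0.02, 0]
    - [0, 0, 0, 0]

```text
t: 23.75
eef_pos: [584.8, -200.2, 180.4]
tcp_rot: [3.141, 0.0, 1.459]
ft_force: [-0.1, -0.9, 3.4]
opening: 0.232
grip_force: 30.0
```

carry_out:
  series:
    - [0, 0, 0.02, 0]
    - [0, 0, 0, 0]
    - [0, 0, 0, 0]
    - [0, 0, 0, 0]
    - [0, 0, 0, 0]

```text
t: 24.25
eef_pos: [584.7, -200.2, 181.1]
tcp_rot: [3.141, 0.0, 1.459]
ft_force: [-0.0, 0.1, 2.4]
opening: 0.226
grip_force: 30.0
```

carry_out:
  series:
    - [0, 0, 0.02, 0]
    - [0, 0, 0, 0]
    - [0, 0, 0, 0]
    - [0, 0, 0, 0]
    - [0, 0, 0, 0]

```text
t: 24.75
eef_pos: [584.7, -200.1, 182.0]
tcp_rot: [3.142, -0.0, 1.459]
ft_force: [1.0, -0.8, 0.6]
opening: 0.225
grip_force: 30.0
```

carry_out:
  series:
    - [0, 0, 0, 0]
    - [0, 0, 0, 0]
    - [0, 0, 0, 0]
    - [0, 0, 0, 0]
    - [0, 0, 0, 0]
  fingers: -1

```text
t: 25.25
eef_pos: [584.7, -200.1, 182.0]
tcp_rot: [3.142, -0.0, 1.459]
ft_force: [0.4, 0.2, 0.6]
opening: 0.592
grip_force: 0.0
```

carry_out:
  series:
    - [0, 0, 0, 0]
    - [0, 0, 0, 0]
    - [0, 0, 0, 0]
    - [0, 0, 0, 0]
    - [0, 0, 0, 0]

```text
t: 25.75
eef_pos: [584.7, -200.1, 182.1]
tcp_rot: [3.141, 0.0, 1.459]
ft_force: [0.4, 1.1, -0.3]
opening: 0.984
grip_force: 0.0
```

carry_out:
  series:
    - [0, 0, 0.2, 0]
    - [0, 0, 0.5, 0]
    - [0, 0, 0.5, 0]
    - [0, 0, 0.5, 0]
    - [0, 0, 0.3, 0]

```text
t: 26.25
eef_pos: [585.1, -200.3, 285.0]
tcp_rot: [3.139, 0.001, 1.459]
ft_force: [-0.1, -0.4, -0.5]
opening: 1.0
grip_force: 0.0
```

```bash
python3 - <<'E'
from h import *
np.set_printoptions(precision=1,suppress=True)
s=env.state();print(s['t'],s['eef_pos'],s['opening'])
im,cal=shot('w7');S=env.read_camera('scene')[:,:,::-1];cv2.imwrite('pics/s7.png',S)
# stem in scene: dark pixels above rim
g=S[110:190,165:200].max(2)<60;n,l,st,ce=cv2.connectedComponentsWithStats(g.astype(np.uint8))
for j in range(1,n):
    if st[j,4]>30:
        ys,xs=np.where(l==j);pc=cv2.PCACompute2(np.c_[xs,ys].astype(np.float32),None);print(st[j]+[165,110,0,0,0],ce[j]+[165,110],pc[1][0])
print('pred',[proj('scene',[584.7,-200,75+z]) for z in(72,126,180)])
g=(im[90:260,200:330].max(2)<70).astype(np.uint8);n,l,st,ce=cv2.connectedComponentsWithStats(g)
for j in range(1,n):
    if st[j,4]>60: print('w',st[j]+[200,90,0,0,0],ce[j]+[200,90])
print('pred',[proj('wrist',[584.7,-200,75+z],cal) for z in(72,126,180)])
for c,q in(('scene','probe'),('wrist','probe'),('scene','cover'),('scene','pot')):print(c,q,[(round(d['conf'],2),np.array(d['position'])*[384,512]) for d in env.look_for(c,q)[:1]])
E
```

```text
26.25 [ 585.1 -200.3  285. ] 1.0001656968499963
[165 110  18  33 242] [172.  120.2] [-0.4  0.9]
[172 154  11  32 217] [177.  169.6] [0.1 1. ]
pred [array([181. , 189.1]), array([178.7, 173. ]), array([176.2, 155.8])]
w [253 171  23  29 399] [263.6 184.1]
pred [array([262.4, 174.2]), array([262.5, 185.2]), array([262.6, 200.9])]
scene probe [(0.8, array([189.2, 180.8]))]
wrist probe [(0.63, array([175.8, 264. ]))]
scene cover [(0.73, array([196.7, 228.9]))]
scene pot [(0.81, array([213.3, 181.4]))]
```

```bash
python3 -c "
from cell import env
print(env.job_done())"
```

```text
the job is handed in; nothing more can be done
None
```

The cover lies flat on the bench, knob up and clear of the pot; the probe stands upright and released on the sprung pad, lowered by feel to about 5 N; I handed the job in at about 27 s of 64, no verdict was returned, and I did not re-check the bystanders' positions afterwards.

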